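# Clear a sticky icing tub through a sprung flap

## Robot

A 6-joint arm with a two-finger parallel gripper is mounted at the origin on the work surface. World frame = base frame: x ahead of the robot, y to its left, z up, the work surface at z = 0. Lengths are in m, angles in rad, forces in N, time in s.
With the tool pointing down it reaches from about 0.25 to 0.8 m from the base axis. Payload 8.5 kg.
Tool frame: the origin (TCP) lies at the very end of the fingers, on their centre line; the grasp point (between the pads) lies 19 mm behind it (arm.pinch_z is the distance from the TCP to the grasp point, in m); x points along the fingers, z is the direction in which the jaws open and shut, and the axes are right-handed (so a half turn about x gives the same grasp; the last joint's range is limited). The gripper opens to 85 mm and grips with 20 to 120 N. Pads are 22 mm wide; open, the fingers measure 114 mm over their backs; the gripper's body (76 mm by 85 mm) begins 54 mm behind the grasp point. The pads swing forward as they close: fully open they stand 13 mm farther back than shut.
Start: joints at [0, 0.238, -0.013, 1.319, 0, 1.571], TCP at [0.525, -0, 0.231] pointing down, gripper open.
Joint ranges: [-2.66, 2.66], [-1.03, 1.9], [-1.14, 1.46], [-1.82, 2.27], [-1.45, 1.34], [-3.14, 3.14]. Speed limits (rad/s): [2.22, 2.22, 2.79, 3.14, 3.14, 3.14].

## Interface

Orientations are given as [roll, pitch, yaw] about the fixed x, y, z axes, in that order (R = Rz(yaw) Ry(pitch) Rx(roll)).
In Python, from bench import arm gives the robot as it stands.
- The arm moves only by the tool step_arm, never from a script. Its argument "motion" is a list of rows, each an object with "linear": the shift along the tool's x, y, z each as a share of 0.5 m, from -1 to 1, a list of three; "delta_rot": the turn, a rotation vector about the tool's x, y, z each as a share of 90 degrees, from -1 to 1, a list of three; "grip": the gripper's target within -1 to 1 (shut at 1, half-way at 0, fully open at -1). In form: [{"linear": [tx, ty, tz], "delta_rot": [wx, wy, wz], "grip": grip}, ...]. A call has 1 to 10 rows; each row is the pose to reach, as a shift and turn from the pose commanded when the call began, along the tool's axes at that moment; what a row does not reach only later rows make up. A row lasts 1/8 s, in which the tool goes at most 62.5 mm and 10.7 degrees, less where a joint would pass 70% of its speed; a pose out of reach is approached as far as the arm can. A call with a number of a shift or a turn outside -1 to 1 is refused whole. A call with a gripper value outside its range is refused whole. The fingers move at their own pace and stop on an object; "squeeze" is the grip in N (left out, the last holds). Time passes only in rows, so rows that repeat a pose let the fingers close. It gives the time, the measured TCP pose, the force and the opening at its end, in the units of the state.
- arm.get_state(): the state, without advancing time (a new reading comes with each control period).
- arm.capture(name): name is "scene" or "side" or "wrist"; returns a dict with "frame" (480x640x3 uint8, red, green, blue), "depth" (480x640 float32, m along the optical axis (not along the pixel's ray), 0 where there is no reading), "camera_matrix" (3x3 intrinsics, pixels), "k1" (the pictures are not rectified: a ray, as slopes to the right and down, at radius r is drawn at 1 + k1 r^2 times it, then the intrinsics apply), "world_to_cam" (4x4, takes a point from world to camera coordinates). Camera axes: x right, y down, z forward; pixel columns grow to the right and rows downward; lengths in m; the calibration is good to about 2 mm. A picture is of the moment at which its call begins.
- arm.hand_in(): hands the job in, once; it reports no verdict.
Trained networks look in the newest picture that a camera, given by its name, has taken for a name from the list of things; names that differ only in an ending like _2 or _b are one class to them, and where a whole thing is asked for, a point or a joint stands for the part that bears it (a point fixed in the world has none). Each returns a list of dicts, best first, with "confidence" (0 to 1); they miss things now and then, are a little off and sometimes report something else, mostly with a low value. They report only what shows in the picture. A call takes as long as a camera call.
- arm.find_in(camera, label): "location" ([x, y, z] in m, in world coordinates, good to about 4 mm: the middle of the surface that is visible of it).
- arm.trace(camera, label): "mask" (480x640 bool, what is visible of it).
- arm.spot_point(camera, label): "location" ([x, y, z] in m, in world coordinates, good to about 4 mm: a listed point, or the origin of a listed thing).
The state is a dict: "clock": time; "joints": joint angles; "joint_vel": joint speeds; "tau": joint torques, N m; "tcp_pos": TCP position; "ee_rot": TCP orientation; "contact_force": force on the tool from outside, world axes, zero at the start; "torque": the same for the moment, N m; "grip_width": opening from 0.0 (shut) to 1.0 (fully open).
Only numpy, scipy, OpenCV 4.12 (cv2) and the standard library are available. Lean on these libraries where they do the work, as an engineer would, in place of code of your own. Each camera call takes 0.05 s, during which the arm holds its last target.

## Task

Clear the used icing tub from the loading shelf: with one finger push the sprung flap of the clearing box open and hold it there while the other finger pushes the tub through the gate, so that it drops into the box, then let the flap close. The tub is sticky, so keep it from touching the flap; do not lift it, and leave everything else where it is.

Things in the scene. Friction and masses are not known exactly. Their poses are not given: they have to be found in the camera images.
- box: wooden clearing box, fixed, 200 wide. Origin on the table under the gate's middle; x points from the loading shelf through the gate into the box, y left, z up. Loading shelf: top at z 95 mm, x -150 to 4 mm, no rails; what is pushed over its edge at x = 4 mm drops 87 mm into the box (inside x 4 to 160, y -90 to 90 mm, floor z 8, sides to z 140, back to z 115 mm, open on top)
- gate (a point): middle of the gate at shelf level, (0, 0, 95) mm in the box's frame, same axes. The gate is a gap in the box's front, y -64 to 64 mm, open above, between two wooden cheeks (12 mm thick, from 64 to 100 mm either side, tops at z 140 mm)
- flap (a joint): aluminium flap shutting the gate: upright plate 118 mm wide, 4 mm thick, z 97 to 137 mm, on an upright hinge at the gate's left (+y) end. 0 = shut, positive = swung into the box (rad, up to 1.6, anticlockwise from above); it cannot swing towards the shelf. A damped spring shuts it in about a second (0.09 N m shut, 0.14 wide open)
- flap_hinge (a point): the flap's hinge axis, half-way up the flap: (0, 62, 117) mm in the box's frame; pushed near here a short stroke opens the flap wide (about 4 to 6 N at 25 mm from the axis)
- flap_edge (a point): middle of the flap's free edge, 120 mm from the hinge axis; it moves with the flap
- tub_center (a point): centre (half-way up) of the used icing tub: white plastic, 36 mm along the box's x, 50 along y, 50 tall, lid rim 40 x 54 mm on its top 8 mm, about 60 g, loose on the loading shelf. Its middle is 34 to 42 mm before the flap and 16 to 26 mm right (-y) of the gate's middle, roughly square to the gate, so a finger has room on its left
- jar: small lidded jar, 34 mm across, 50 mm tall, standing on the right (-y) side of the box's loading shelf; a bystander. Origin: centre of its underside
- cutter: steel ring-shaped biscuit cutter, 32 mm across, 25 mm tall, on the left (+y) side of the loading shelf; a bystander. Origin: centre of its underside
- bowl: white bowl, 110 mm across, 50 mm tall, on the table left of the box; a bystander. Origin: centre of its underside
- foil_pan: covered foil pan, 162 x 112 mm, 43 mm tall, on the table right of the box; a bystander. Origin: centre of its underside
- mug: blue mug, 80 mm across, 90 mm tall; a bystander. Origin: centre of its underside
- cake: cake on a white plate, 210 mm across, 62 mm tall; a bystander. Origin: centre of its underside
- loaf: foil-wrapped loaf, 190 x 100 x 70 mm; a bystander. Origin: centre of its underside

How it is judged:
By the outcome, as a careful person would: the job done as asked, in the order asked, and still so for the second after the job is handed in, with the robot touching nothing.
It also fails if it takes over 38 s, if anything falls off the work surface, if the arm or the gripper's body presses on something with over 40 N, if the wrist force passes 120 N, or if a joint passes its speed limit or range.

## Working session

There is one attempt and no reset: what is moved stays moved. The work goes in short steps, Python scripts to look and compute and a tool call to move; the robot and the scene stay as the last step left them, time stands still between calls to the robot, and variables do not carry over. Pictures are saved under pics/ and viewed, and the job is handed in when it is done.

Besides the shell and the picture viewer there is one more tool, called after ">>>" in YAML: its name, and indented under it one key for each argument. step_arm: Moves the arm, as the interface text tells. Its arguments: {"type":"object","properties":{"motion":{"type":"array","items":{"type":"object","properties":{"linear":{"type":"array","items":{"type":"number","minimum":-1,"maximum":1}},"delta_rot":{"type":"array","items":{"type":"number","minimum":-1,"maximum":1}},"grip":{"type":"number"}}}},"squeeze":{"type":"number"}},"required":["motion"]}

```bash
ls; mkdir -p pics; cat > h.py <<'E'
import numpy as np, cv2
from bench import arm
def snap(cam,fn):
    d=arm.capture(cam); cv2.imwrite('pics/'+fn,d['frame'][:,:,::-1]); return d
def pts(d,mask=None):
    K=d['camera_matrix'];k1=d['k1'];T=np.linalg.inv(d['world_to_cam'])
    v,u=np.nonzero((d['depth']>0)&(mask if mask is not None else True))
    p=cv2.undistortPoints(np.stack([u,v],1).astype(float)[:,None],K,np.array([k1,0,0,0.]))[:,0]
    z=d['depth'][v,u]; P=np.c_[p*z[:,None],z]
    return P@T[:3,:3].T+T[:3,3],u,v
def proj(d,P):
    P=np.atleast_2d(P);c=P@d['world_to_cam'][:3,:3].T+d['world_to_cam'][:3,3]
    return cv2.projectPoints(c,np.zeros(3),np.zeros(3),d['camera_matrix'],np.array([d['k1'],0,0,0.]))[0][:,0]
E
python3 - <<'E'
from h import *
for c in ['scene','side','wrist']:
    snap(c,c+'0.png')
    for l in ['gate','flap_hinge','flap_edge','tub_center','box','jar','cutter']:
        r=arm.spot_point(c,l)
        print(c,l,[(np.round(x['location'],4).tolist(),round(x['confidence'],2)) for x in r[:2]])
s=arm.get_state();print(s)
E
```

```text
pics
scene gate [([0.5183, -0.0726, 0.0943], 0.84)]
scene flap_hinge [([0.5017, -0.0156, 0.1164], 0.96)]
scene flap_edge [([0.5341, -0.1268, 0.1192], 0.75)]
scene tub_center [([0.4915, -0.0958, 0.1208], 0.66)]
scene box [([0.5195, -0.0749, -0.0012], 0.96), ([0.4814, -0.1642, 0.097], 0.43)]
scene jar [([0.4853, -0.1608, 0.0983], 0.5)]
scene cutter [([0.4674, -0.0082, 0.0929], 0.62)]
side gate [([0.5223, -0.0696, 0.0914], 0.69)]
side flap_hinge [([0.5074, -0.0083, 0.1152], 0.82)]
side flap_edge [([0.5334, -0.1307, 0.1129], 0.71)]
side tub_center [([0.489, -0.0982, 0.1167], 0.88), ([0.5204, -0.0758, -0.0003], 0.54)]
side box [([0.5183, -0.0757, 0.0005], 0.93), ([0.5045, -0.0078, 0.1172], 0.49)]
side jar [([0.4662, -0.0064, 0.0948], 0.47)]
side cutter [([0.4675, -0.0056, 0.093], 0.5), ([0.5484, 0.5921, -0.0008], 0.36)]
wrist gate [([0.5239, -0.0719, 0.0969], 0.96)]
wrist flap_hinge [([0.5063, -0.0119, 0.116], 0.88)]
wrist flap_edge [([0.5357, -0.1303, 0.1167], 0.74)]
wrist tub_center [([0.4863, -0.0946, 0.1218], 0.6)]
wrist box []
wrist jar [([0.4836, -0.1643, 0.0939], 0.65)]
wrist cutter [([0.4699, -0.0023, 0.0972], 0.79)]
{'clock': 1.2, 'joints': array([-3.36463898e-05,  2.38223939e-01, -1.35028190e-02,  1.31920299e+00,
       -3.65373889e-06,  1.57081843e+00]), 'joint_vel': array([-0.00011808, -0.00099269,  0.00073419,  0.00014518, -0.00080088,
        0.00017149]), 'tau': array([ 4.96596112e-04, -5.38589931e+01,  3.46688247e+01,  2.78154221e-03,
        1.09061602e-04, -8.13163979e-05]), 'tcp_pos': array([ 5.24953999e-01, -1.87837740e-05,  2.31262555e-01]), 'ee_rot': array([-3.11419173,  1.57066286, -3.11424749]), 'contact_force': array([-0.47244652, -0.15545695, -1.48240449]), 'torque': array([ 0.0137191 , -0.04254354,  0.02025428]), 'grip_width': 0.9972103712123438}
```

View pics/scene0.png

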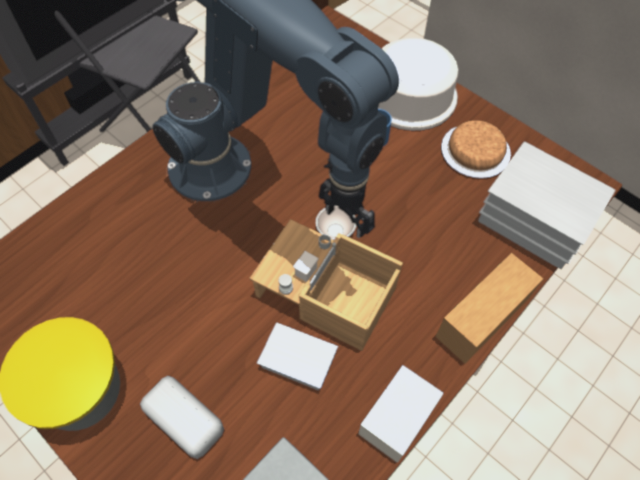

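View pics/side0.png

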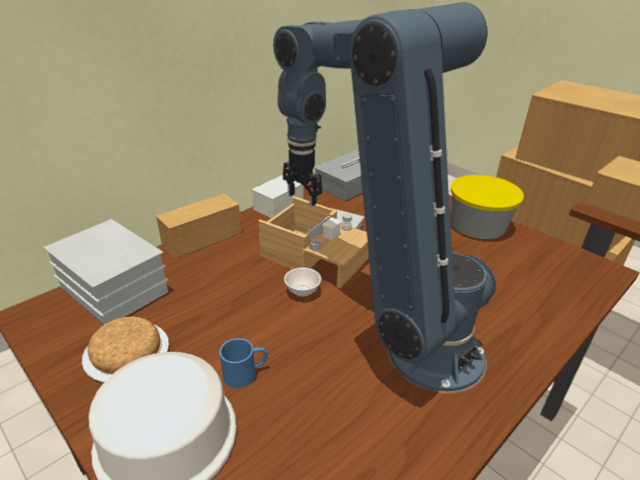

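View pics/wrist0.png

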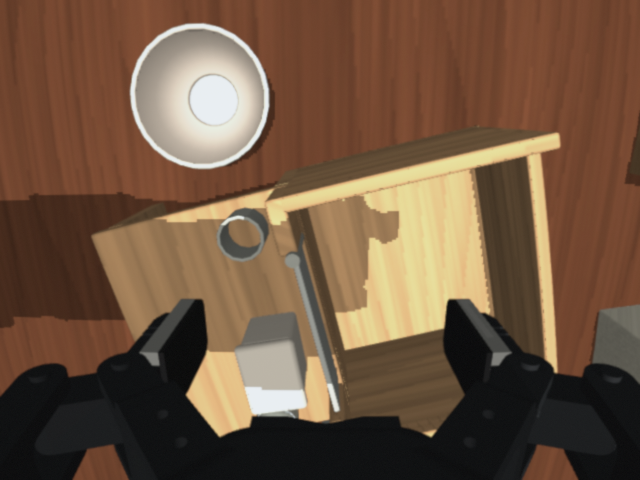

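The pictures show the box just right of the TCP, turned about 14° anticlockwise. In the wrist view the tub is at about (272,370), the flap runs from (292,260) to (335,410), the cutter is at (242,235), and the jar is hidden behind the gripper. I'll refine the poses from depth next.

```bash
python3 - <<'E'
from h import *
from scipy.spatial.transform import Rotation as Ro
d={}
for c in ['wrist','scene']:
    d[c]=arm.capture(c)
    for l in ['flap','tub_center','jar','cutter','box']:
        r=arm.trace(c,l)
        if not r: print(c,l,'none');continue
        P,u,v=pts(d[c],r[0]['mask'])
        print(c,l,round(r[0]['confidence'],2),len(P),'zmax',np.percentile(P[:,2],[2,50,98]).round(4))
        if l=='box': 
            continue
        hi=np.percentile(P[:,2],95); Q=P[P[:,2]>hi-0.006]
        rc=cv2.minAreaRect((Q[:,:2]*1000).astype(np.float32)); print('  top rect',np.round(rc[0],1),np.round(rc[1],1),round(rc[2],1),len(Q))
    # box: wall tops z ~0.14 
    P,u,v=pts(d[c]); m=(abs(P[:,2]-0.140)<.003)&(np.hypot(P[:,0]-.55,P[:,1]+.07)<.2)
    np.save('top_%s.npy'%c,P[m])
    m=(abs(P[:,2]-0.095)<.003)&(np.hypot(P[:,0]-.46,P[:,1]+.09)<.15);np.save('sh_%s.npy'%c,P[m]);print(m.sum())
# fit: shelf plus walls
from scipy.optimize import minimize
def inbox(P,p):
    c,s=np.cos(p[2]),np.sin(p[2]); q=P[:,:2]-p[:2]; return np.c_[q@[c,s],q@[-s,c]]
for c in ['wrist','scene']:
    T=np.load('top_%s.npy'%c)
    def cost(p):
        q=inbox(T,p)*1000
        # walls sides: |y| in 90..100, x -6?..; cheeks x -8..4
        ds=np.maximum(abs(abs(q[:,1])-95)-5,0); ds=np.hypot(ds,np.maximum(np.maximum(-q[:,0]-8,q[:,0]-172),0))
        dc=np.hypot(np.maximum(abs(q[:,0]+2)-6,0),np.maximum(abs(abs(q[:,1])-82)-18,0))
        return np.minimum(np.minimum(ds,dc),15).mean()
    r=minimize(cost,[.52,-.072,.243],method='Nelder-Mead',options=dict(initial_simplex=np.array([[.52,-.072,.243],[.53,-.072,.243],[.52,-.062,.243],[.52,-.072,.3]])))
    print(c,len(T),r.x,r.fun)
    q=inbox(T,r.x)*1000; print(np.percentile(q,[1,99],axis=0).round(1))
    q=inbox(np.load('sh_%s.npy'%c),r.x)*1000; print('shelf',np.percentile(q,[1,99],axis=0).round(1))
    P,u,v=pts(d[c]); q=inbox(P,r.x)*1000
    for nm,m in [('flap',(abs(P[:,2]-.135)<.004)&(abs(q[:,0])<12)&(abs(q[:,1])<60)),('tub',(abs(P[:,2]-.145)<.004)&(q[:,0]<-12)&(q[:,0]>-70)&(abs(q[:,1]+20)<35)),
      ('jar',(abs(P[:,2]-.145)<.006)&(q[:,0]<-8)&(q[:,1]<-55)&(q[:,1]>-110)),('cut',(abs(P[:,2]-.12)<.004)&(q[:,0]<-8)&(q[:,0]>-120)&(q[:,1]>30)&(q[:,1]<110))]:
        if m.sum()>5:
            print(nm,m.sum(),np.percentile(q[m],[2,50,98],axis=0).round(1).tolist(), [np.round(t,1) for t in cv2.minAreaRect(q[m].astype(np.float32))])
            if nm=='flap': print(np.polyfit(q[m][:,1],q[m][:,0],1))
s=arm.get_state(); print(s['clock'],Ro.from_euler('xyz',s['ee_rot']).as_matrix().round(3))
E
```

```text
wrist flap 0.69 2028 zmax [0.0987 0.1335 0.139 ]
  top rect [520.8 -72.2] [  6.2 117.9] 12.8 1045
wrist tub_center 0.78 5771 zmax [0.1021 0.1454 0.147 ]
  top rect [491.  -97.7] [39.6 54.5] 9.7 4123
wrist jar 0.51 193 zmax [0.1029 0.1141 0.1713]
  top rect [508.2 -75.6] [169.4  24. ] 76.2 123
wrist cutter 0.72 1526 zmax [0.0958 0.114  0.1219]
  top rect [470.9  -7.4] [31.6 31.7] 1.9 698
wrist box 0.72 85731 zmax [0.0079 0.0949 0.1413]
25345
scene flap 0.61 257 zmax [0.0928 0.1217 0.1409]
  top rect [520.7 -74.4] [  6.1 112.3] 13.4 69
scene tub_center 0.75 493 zmax [0.0974 0.1427 0.1495]
  top rect [489.6 -96.9] [40.9 54.8] 9.1 274
scene jar 0.79 251 zmax [0.0972 0.1406 0.1496]
  top rect [ 485.9 -166.2] [29.3 30.1] 79.3 107
scene cutter 0.42 3618 zmax [0.0368 0.0678 0.0744]
  top rect [ 519.9 -541.2] [177.5  89.2] 2.1 1993
scene box 0.85 10422 zmax [0.0028 0.0905 0.1411]
2160
wrist 7155 [ 0.52120611 -0.07370729  0.2400739 ] 1.9789441529207852
[[-29.6 -90.4]
 [166.6  99.9]]
shelf [[-147.   -91.3]
 [  22.2   99.4]]
flap 1066 [[-2.0, -54.8], [0.5, 4.9], [2.0, 53.1]] [array([-0.1, -1.2])
[... 287 characters left out ...]
np.float64(78.1)]
scene 683 [ 0.52002433 -0.07278914  0.23313931] 3.7039721732516586
[[ -64.2 -100.1]
 [ 167.   100.2]]
shelf [[-148.5  -99.5]
 [  29.9   97.3]]
flap 72 [[-2.7, -55.5], [0.2, -4.5], [3.0, 56.0]] [array([0.3, 0.1]), array([  6.1, 116. ]), np.float64(0.1)]
[-0.0060411   0.10594656]
tub 283 [[-54.7, -42.7], [-34.5, -17.4], [-15.8, 9.6]] [array([-35.2, -16.5]), array([54.8, 40.9]), np.float64(85.7)]
jar 133 [[-68.9, -97.0], [-54.6, -82.7], [-40.9, -68.1]] [array([-54.7, -82.7]), array([31.4, 29.6]), np.float64(80.3)]
cut 41 [[-48.4, 62.0], [-33.1, 79.0], [-16.9, 91.7]] [array([-32.3,  73.8]), array([30.4, 37.7]), np.float64(35.4)]
1.8 [[-0.  0.  1.]
 [ 0.  1. -0.]
 [-1.  0. -0.]]
```

```bash
cat >> h.py <<'E'
from scipy.spatial.transform import Rotation as Ro
BO=np.array([.5210,-.0735,0]);BY=0.240
RB=Ro.from_euler('z',BY)
def w(p): return BO+RB.apply(np.array(p)/1000.)
def b(p): return RB.inv().apply(np.asarray(p)-BO)*1000
def goal(C,phi,tilt):  # C in box mm
    R=RB*Ro.from_euler('y',-np.radians(tilt))*Ro.from_euler('z',np.radians(phi))*Ro.from_matrix([[0,0,1],[0,1,0],[-1,0,0]])
    return w(C),R
def cmd(C,phi,tilt,s=None,p0=None,R0=None):
    s=arm.get_state(); p0=s['tcp_pos'] if p0 is None else p0; R0=Ro.from_euler('xyz',s['ee_rot']) if R0 is None else R0
    p,R=goal(C,phi,tilt)
    print('lin',(R0.inv().apply(p-p0)/.5).round(4).tolist(),'rot',((R0.inv()*R).as_rotvec()/(np.pi/2)).round(4).tolist())
E
python3 - <<'E'
from h import *
cmd([-62.9,12.75,180],31,6)
E
```

```text
lin [0.1026, -0.1522, -0.1361] rot [-0.4968, -0.0677, -0.0103]
```

>>> step_arm:
  motion:
    - {"linear": [0.05,-0.08,-0.07],"delta_rot": [-0.12,-0.02,0],"grip": -1}
    - {"linear": [0.1026,-0.1522,-0.1361],"delta_rot": [-0.24,-0.04,0],"grip": -1}
    - {"linear": [0.1026,-0.1522,-0.1361],"delta_rot": [-0.36,-0.06,-0.01],"grip": -1}
    - {"linear": [0.1026,-0.1522,-0.1361],"delta_rot": [-0.4968,-0.0677,-0.0103],"grip": -1}
    - {"linear": [0.1026,-0.1522,-0.1361],"delta_rot": [-0.4968,-0.0677,-0.0103],"grip": -1}
    - {"linear": [0.1026,-0.1522,-0.1361],"delta_rot": [-0.4968,-0.0677,-0.0103],"grip": -1}
    - {"linear": [0.1026,-0.1522,-0.1361],"delta_rot": [-0.4968,-0.0677,-0.0103],"grip": -1}

```text
clock: 2.68
tcp_pos: [0.457, -0.0761, 0.18]
ee_rot: [-0.541, 1.466, 0.239]
contact_force: [0.1, 0.0, 0.4]
grip_width: 1.001
```

```bash
python3 - <<'E'
from h import *
s=arm.get_state();R=Ro.from_euler('xyz',s['ee_rot']);print(s['clock'],b(s['tcp_pos']),s['contact_force'],(goal([0,0,0],31,6)[1].inv()*R).as_rotvec())
d=snap('wrist','w1.png');snap('side','s1.png')
P,u,v=pts(d); t=R.inv().apply(P-s['tcp_pos'])*1000
m=(t[:,0]>-80)&(t[:,0]<8)&(abs(t[:,2])<75)&(abs(t[:,1])<30)&(P[:,2]>.152)
for sg in (1,-1):
    k=m&(sg*t[:,2]>0)
    print(sg,k.sum(),np.percentile(t[k],[0,1,50,99,100],axis=0).round(1).tolist())
    for a in range(-60,0,6):
        kk=k&(abs(t[:,0]-a)<3)
        if kk.sum()>5: print(a,t[kk].min(0).round(1),t[kk].max(0).round(1))
E
```

```text
2.675 [-62.82791179  12.70748737 180.01852194] [0.12311676 0.01578404 0.35252731] [ 1.02325277e-03  3.88567781e-05 -1.01292108e-04]
1 18340 [[-80.0, -14.3, 0.1], [-79.8, -12.0, 2.8], [-67.3, 7.8, 51.6], [-17.9, 15.8, 72.0], [-13.2, 16.6, 75.0]]
-60 [-63.  -13.1  39.4] [-57.  13.  75.]
-54 [-57.    0.4  42.4] [-51.   11.9  65.8]
-48 [-51.   -5.2  42.1] [-45.   10.4  56.4]
-42 [-45.  -13.   42.4] [-39.   10.3  57.1]
-36 [-39.  -12.8  42.2] [-33.   10.4  56.9]
-30 [-33.  -12.6  42.4] [-27.   10.5  57.1]
-24 [-27.  -13.   42.4] [-21.   10.   56.6]
-18 [-21.  -13.   42.5] [-15.1  10.1  54.7]
-12 [-15.  -10.6  42.9] [-13.2   7.   43.6]
-1 18571 [[-80.0, -14.9, -74.7], [-79.8, -12.1, -72.0], [-67.4, 7.9, -51.4], [-18.0, 15.7, -2.8], [-13.1, 16.5, -0.1]]
-60 [-63.  -14.3 -74.2] [-57.   12.6 -39.2]
-54 [-57.    0.  -64.6] [-51.   11.7 -41.7]
-48 [-51.   -4.5 -55.6] [-45.   10.2 -41.8]
-42 [-45.  -13.1 -56.6] [-39.   10.1 -41.8]
-36 [-39.  -13.1 -56.2] [-33.   10.3 -41.7]
-30 [-33.  -13.  -56.3] [-27.   10.1 -41.6]
-24 [-27.  -13.2 -56.3] [-21.    9.9 -41.8]
-18 [-21.  -12.9 -54.4] [-15.    9.9 -41.8]
-12 [-15.   -9.8 -42.8] [-13.1   6.8 -42.1]
```

```bash
python3 - <<'E'
from h import *
cmd([-62.9,12.75,95],31,6)
p,R=goal([-62.9,12.75,95],31,6)
for dx in (15,40,60,80,105,120): 
    print(dx);cmd([-62.9+dx,12.75,95],31,6,p0=p,R0=R)
E
```

```text
lin [0.169, 0.0092, -0.0154] rot [-0.0003, -0.0001, -0.0]
15
lin [0.0031, -0.0154, 0.0256] rot [0.0, 0.0, 0.0]
40
lin [0.0084, -0.041, 0.0682] rot [0.0, 0.0, 0.0]
60
lin [0.0125, -0.0615, 0.1023] rot [0.0, 0.0, 0.0]
80
lin [0.0167, -0.082, 0.1364] rot [0.0, 0.0, 0.0]
105
lin [0.022, -0.1076, 0.179] rot [0.0, 0.0, 0.0]
120
lin [0.0251, -0.1229, 0.2046] rot [0.0, 0.0, 0.0]
```

View pics/w1.png

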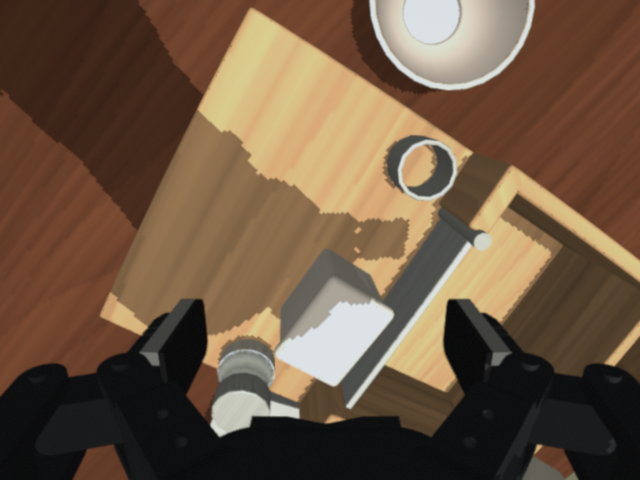

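```bash
python3 - <<'E'
from h import *
d=arm.capture('wrist');im=d['frame'][:,:,::-1].copy()
s=arm.get_state();R=Ro.from_euler('xyz',s['ee_rot'])
p,Rg=goal([-62.9,12.75,95],31,6)
for sg in (1,-1):
  c=np.array([[-13,y,sg*z] for y,z in ((-11,42),(11,42),(11,57),(-11,57))])/1000
  W=p+Rg.apply(c); print(np.array([b(q) for q in W]).round(1).tolist())
  W2=W.copy();W2[:,2]=.095
  cv2.polylines(im,[proj(d,W).astype(int)],True,(0,0,255),1)
  cv2.polylines(im,[proj(d,W2).astype(int)],True,(255,0,0),1)
cv2.imwrite('pics/w2.png',im)
E
```

```text
[[-22.8, 25.0, 112.3], [-34.1, 43.8, 111.1], [-21.3, 51.5, 112.4], [-10.0, 32.7, 113.6]]
[[-94.4, -18.3, 104.8], [-105.7, 0.5, 103.6], [-118.5, -7.2, 102.2], [-107.2, -26.0, 103.4]]
```

View pics/w2.png

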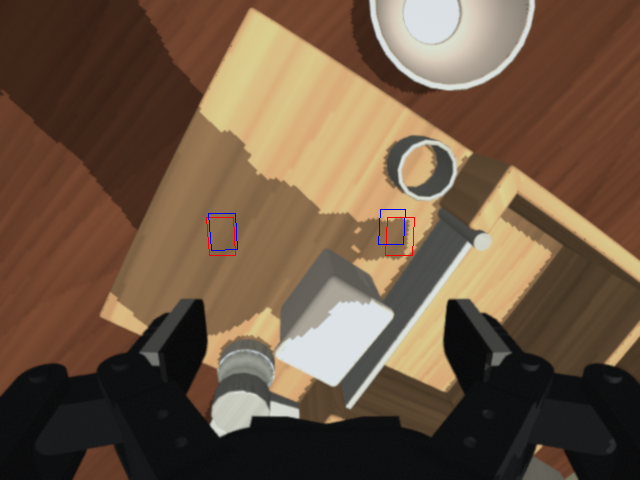

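The overlay shows both fingertip footprints landing on free shelf. The flap finger lands at about (400,235), clear of the flap, tub and cutter, and the tub finger at about (222,235). I'll descend now.

>>> step_arm:
  motion:
    - {"linear": [0.04,0.0022,-0.0036],"delta_rot": [0,0,0],"grip": -1}
    - {"linear": [0.08,0.0044,-0.0073],"delta_rot": [0,0,0],"grip": -1}
    - {"linear": [0.12,0.0065,-0.0109],"delta_rot": [0,0,0],"grip": -1}
    - {"linear": [0.15,0.0082,-0.0137],"delta_rot": [0,0,0],"grip": -1}
    - {"linear": [0.169,0.0092,-0.0154],"delta_rot": [0,0,0],"grip": -1}
    - {"linear": [0.169,0.0092,-0.0154],"delta_rot": [0,0,0],"grip": -1}
    - {"linear": [0.169,0.0092,-0.0154],"delta_rot": [0,0,0],"grip": -1}

```text
clock: 3.7
tcp_pos: [0.4572, -0.0762, 0.0955]
ee_rot: [-0.545, 1.465, 0.236]
contact_force: [0.3, 0.4, -0.5]
grip_width: 0.997
```

```bash
python3 - <<'E'
from h import *
s=arm.get_state();print(s['clock'],b(s['tcp_pos']),s['contact_force'])
snap('wrist','w3.png')
E
```

```text
3.7 [-62.58704704  12.51844944  95.5438031 ] [ 0.28909448  0.39136554 -0.52940877]
```

View pics/w3.png

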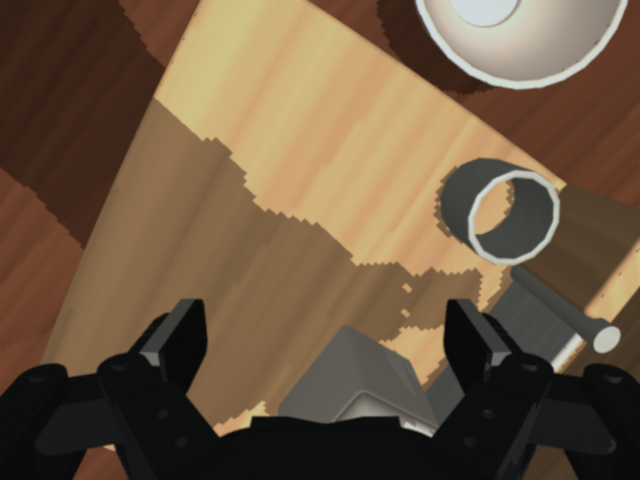

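Both fingers are down without contact: the flap finger at (480,340) is just before the flap, clear of the cutter at (515,215). Next, open the flap; the tub finger should stop just short of the tub.

>>> step_arm:
  motion:
    - {"linear": [0.001,-0.0051,0.0085],"delta_rot": [0,0,0],"grip": -1}
    - {"linear": [0.0021,-0.0103,0.0171],"delta_rot": [0,0,0],"grip": -1}
    - {"linear": [0.0031,-0.0154,0.0256],"delta_rot": [0,0,0],"grip": -1}
    - {"linear": [0.0042,-0.0205,0.0341],"delta_rot": [0,0,0],"grip": -1}
    - {"linear": [0.0052,-0.0256,0.0426],"delta_rot": [0,0,0],"grip": -1}
    - {"linear": [0.0063,-0.0308,0.0512],"delta_rot": [0,0,0],"grip": -1}
    - {"linear": [0.0071,-0.0349,0.058],"delta_rot": [0,0,0],"grip": -1}
    - {"linear": [0.0071,-0.0349,0.058],"delta_rot": [0,0,0],"grip": -1}

```text
clock: 4.75
tcp_pos: [0.4885, -0.0681, 0.0941]
ee_rot: [-0.538, 1.47, 0.243]
contact_force: [-5.7, -2.7, -1.5]
grip_width: 1.0
```

```bash
cat > look.py <<'E'
from h import *
import sys
n=sys.argv[1]
s=arm.get_state();print(s['clock'],b(s['tcp_pos']).round(1),RB.inv().apply(s['contact_force']).round(2))
a=snap('wrist','w%s.png'%n);
d=snap('scene','c%s.png'%n); im=d['frame'][190:370,220:430,::-1]; cv2.imwrite('pics/c%s.png'%n,cv2.resize(im,None,fx=3,fy=3))
for c in('wrist','scene'):
    for l in ('tub_center','flap_edge'):
        r=arm.spot_point(c,l); print(c,l,[(b(x['location']).round(1).tolist(),round(x['confidence'],2)) for x in r[:2]])
E
python3 look.py 4
```

```text
4.75 [-30.3  12.9  94.1] [-6.14 -1.26 -1.47]
wrist tub_center [([-38.4, -14.0, 117.5], 0.55), ([-0.2, 0.0, 94.1], 0.44)]
wrist flap_edge []
scene tub_center [([-33.1, -17.9, 119.1], 0.96), ([-59.8, -75.8, 95.0], 0.5)]
scene flap_edge [([82.4, -19.2, 117.5], 0.69), ([46.8, -197.8, -2.2], 0.22)]
```

View pics/w4.png

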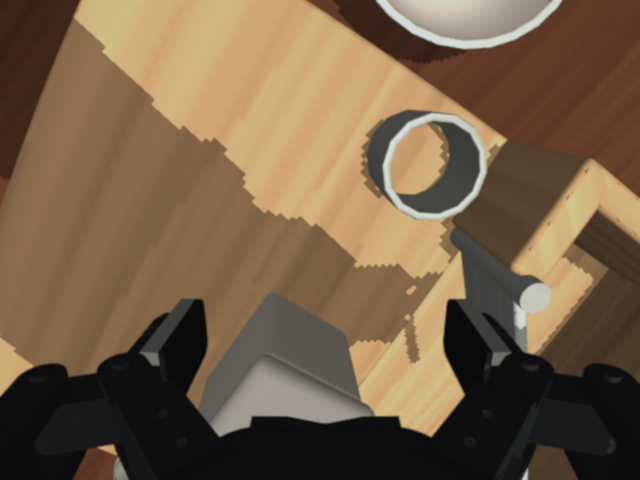

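View pics/c4.png

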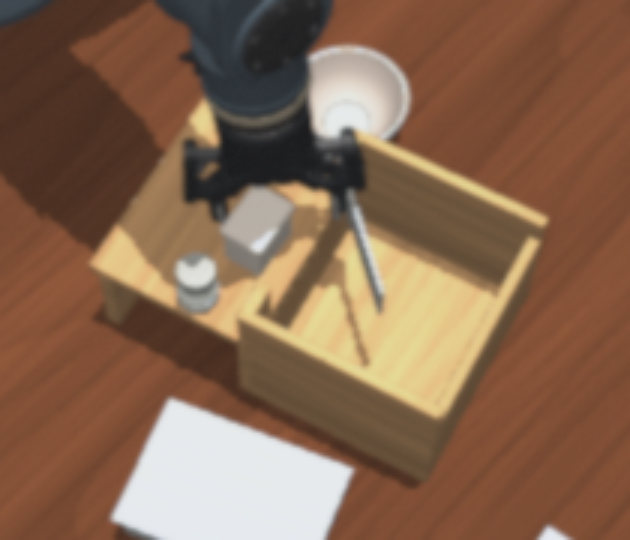

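The flap is open to about 45°, with its edge at (378,300) in the scene crop, and the tub hasn't moved. I'll start pushing the tub and check how it turns.

>>> step_arm:
  motion:
    - {"linear": [0.001,-0.0051,0.0085],"delta_rot": [0,0,0],"grip": -1}
    - {"linear": [0.0021,-0.0103,0.0171],"delta_rot": [0,0,0],"grip": -1}
    - {"linear": [0.0031,-0.0154,0.0256],"delta_rot": [0,0,0],"grip": -1}
    - {"linear": [0.0042,-0.0205,0.0341],"delta_rot": [0,0,0],"grip": -1}
    - {"linear": [0.0046,-0.0226,0.0375],"delta_rot": [0,0,0],"grip": -1}
    - {"linear": [0.0046,-0.0226,0.0375],"delta_rot": [0,0,0],"grip": -1}

```text
clock: 5.8
tcp_pos: [0.5112, -0.063, 0.0947]
ee_rot: [-0.543, 1.467, 0.238]
contact_force: [-2.0, -2.5, -2.6]
grip_width: 0.999
```

```bash
python3 look.py 5
```

```text
5.8 [-7.1 12.5 94.7] [-2.52 -1.93 -2.56]
wrist tub_center [([-21.4, -12.7, 119.1], 0.81)]
wrist flap_edge []
scene tub_center [([-17.0, -15.6, 117.6], 0.56)]
scene flap_edge [([112.0, 22.0, 119.9], 0.79)]
```

View pics/w5.png

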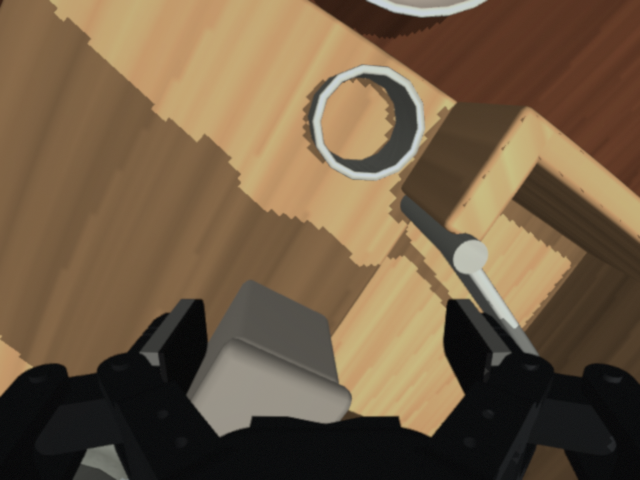

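View pics/c5.png

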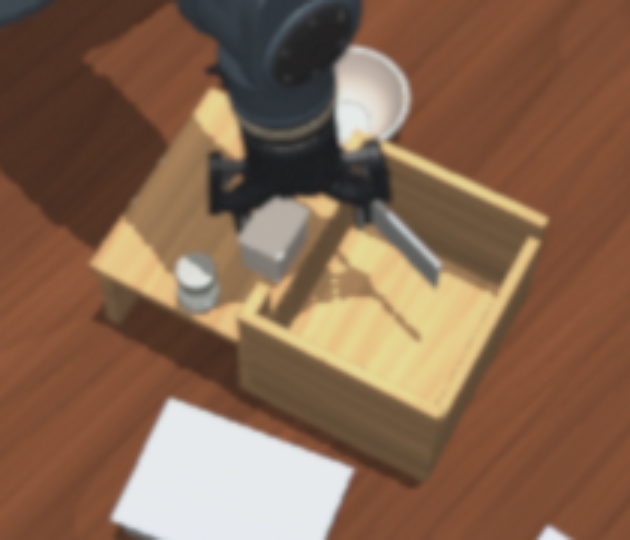

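```bash
cat > tub.py <<'E'
from h import *
for c in ('wrist','scene'):
    d=arm.capture(c);P,u,v=pts(d);q=np.array(RB.inv().apply(P-BO)*1000)
    m=(abs(q[:,2]-145)<4)&(q[:,0]>-60)&(q[:,0]<50)&(abs(q[:,1]+16)<42)
    r=arm.trace(c,'tub_center')
    if r:
        M=r[0]['mask'][v,u]; m&=M
    print(c,m.sum(),[np.round(t,1) for t in cv2.minAreaRect(q[m][:,:2].astype(np.float32))] if m.sum()>10 else '')
E
python3 tub.py
```

```text
wrist 8961 [array([-21. ,  -2.1]), array([29.2, 39.5]), np.float64(89.5)]
scene 269 [array([-21.5, -14.9]), array([53.1, 40.3]), np.float64(89.4)]
```

The tub has squared itself to about -0.5° and sits at x ≈ -20. The flap is at about 70°, well clear of it. I'll push the tub through.

>>> step_arm:
  motion:
    - {"linear": [0.0013,-0.0062,0.0102],"delta_rot": [0,0,0],"grip": -1}
    - {"linear": [0.0025,-0.0123,0.0205],"delta_rot": [0,0,0],"grip": -1}
    - {"linear": [0.0038,-0.0185,0.0307],"delta_rot": [0,0,0],"grip": -1}
    - {"linear": [0.005,-0.0246,0.0409],"delta_rot": [0,0,0],"grip": -1}
    - {"linear": [0.0063,-0.0308,0.0512],"delta_rot": [0,0,0],"grip": -1}
    - {"linear": [0.0075,-0.0369,0.0614],"delta_rot": [0,0,0],"grip": -1}
    - {"linear": [0.0084,-0.041,0.0682],"delta_rot": [0,0,0],"grip": -1}
    - {"linear": [0.0092,-0.0451,0.075],"delta_rot": [0,0,0],"grip": -1}
    - {"linear": [0.0092,-0.0451,0.075],"delta_rot": [0,0,0],"grip": -1}

```text
clock: 7.42
tcp_pos: [0.5546, -0.0524, 0.0951]
ee_rot: [-0.542, 1.465, 0.239]
contact_force: [1.3, -1.5, -0.6]
grip_width: 1.0
```

```bash
python3 look.py 6
```

```text
7.425 [37.7 12.5 95.1] [ 0.92 -1.82 -0.59]
wrist tub_center [([36.7, 3.5, 25.8], 0.63)]
wrist flap_edge []
scene tub_center [([39.9, 1.0, 26.6], 0.73)]
scene flap_edge [([119.6, 44.2, 120.1], 0.66)]
```

View pics/w6.png

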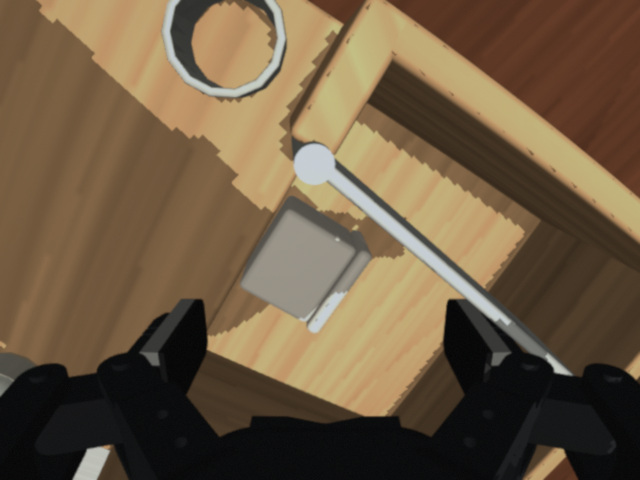

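View pics/c6.png

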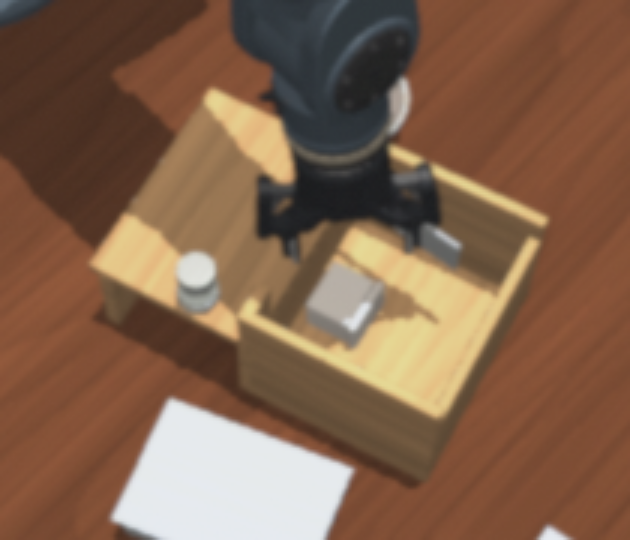

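The tub is on the box floor at about (38, 2) mm with its centre at z ≈ 26, and the flap is held at about 83°. I'll back out along the same line so the flap closes behind the finger.

>>> step_arm:
  motion:
    - {"linear": [-0.0021,0.0103,-0.0171],"delta_rot": [0,0,0],"grip": -1}
    - {"linear": [-0.0042,0.0205,-0.0341],"delta_rot": [0,0,0],"grip": -1}
    - {"linear": [-0.0063,0.0308,-0.0512],"delta_rot": [0,0,0],"grip": -1}
    - {"linear": [-0.0084,0.041,-0.0682],"delta_rot": [0,0,0],"grip": -1}
    - {"linear": [-0.0105,0.0513,-0.0853],"delta_rot": [0,0,0],"grip": -1}
    - {"linear": [-0.0125,0.0615,-0.1023],"delta_rot": [0,0,0],"grip": -1}
    - {"linear": [-0.0146,0.0718,-0.1194],"delta_rot": [0,0,0],"grip": -1}
    - {"linear": [-0.0167,0.082,-0.1364],"delta_rot": [0,0,0],"grip": -1}
    - {"linear": [-0.0188,0.0923,-0.1535],"delta_rot": [0,0,0],"grip": -1}
    - {"linear": [-0.0211,0.1035,-0.1722],"delta_rot": [0,0,0],"grip": -1}

```text
clock: 8.98
tcp_pos: [0.4552, -0.0764, 0.095]
ee_rot: [-0.538, 1.466, 0.244]
contact_force: [-0.0, 0.2, -0.1]
grip_width: 1.003
```

```bash
python3 - <<'E'
from h import *
s=arm.get_state();print(s['clock'],b(s['tcp_pos']).round(1),RB.inv().apply(s['contact_force']).round(2))
snap('wrist','w7.png'); C=b(s['tcp_pos']); cmd([C[0]-8,C[1],95],31,6);cmd([C[0]-8,C[1],195],31,6)
E
```

```text
8.975 [-64.6  12.9  95. ] [ 0.03  0.2  -0.1 ]
lin [-0.0018, 0.0062, -0.0114] rot [0.0001, -0.0005, -0.0008]
lin [-0.2007, -0.0044, 0.0064] rot [0.0001, -0.0005, -0.0008]
```

View pics/w7.png

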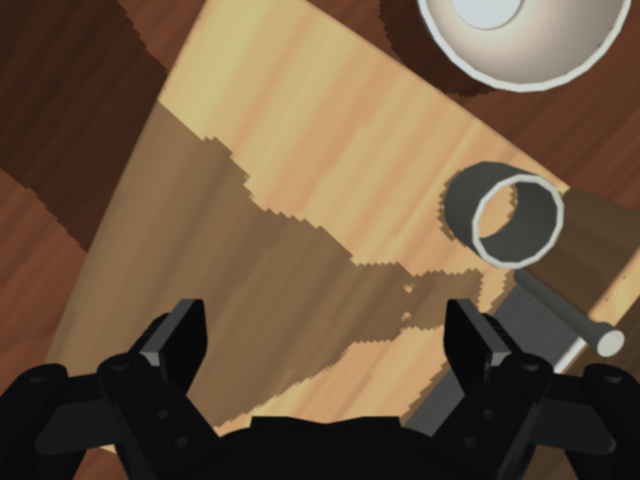

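The flap is shut (upper edge at (560,350)), the shelf area is empty, and there is no contact force. I'll lift straight up.

>>> step_arm:
  motion:
    - {"linear": [-0.05,0.0,-0.001],"delta_rot": [0,0,0],"grip": -1}
    - {"linear": [-0.1,-0.002,0.002],"delta_rot": [0,0,0],"grip": -1}
    - {"linear": [-0.15,-0.003,0.004],"delta_rot": [0,0,0],"grip": -1}
    - {"linear": [-0.2,-0.004,0.006],"delta_rot": [0,0,0],"grip": -1}
    - {"linear": [-0.25,-0.007,0.01],"delta_rot": [0,0,0],"grip": -1}
    - {"linear": [-0.25,-0.007,0.01],"delta_rot": [0,0,0],"grip": -1}
    - {"linear": [-0.25,-0.007,0.01],"delta_rot": [0,0,0],"grip": -1}

```text
clock: 9.9
tcp_pos: [0.4489, -0.0784, 0.2193]
ee_rot: [-0.538, 1.467, 0.243]
contact_force: [0.0, 0.5, -0.7]
grip_width: 0.997
```

```bash
python3 look.py 8; python3 - <<'E'
from h import *
for c,l in (('wrist','cutter'),('scene','jar'),('scene','cutter'),('wrist','flap_edge')):
    arm.capture(c); r=arm.spot_point(c,l); print(c,l,[(b(x['location']).round(1).tolist(),round(x['confidence'],2)) for x in r[:2]])
for c in('scene',):
    d=arm.capture(c);P,u,v=pts(d);q=b(P)
    for nm,m in (('flap',(abs(q[:,2]-135)<4)&(abs(q[:,0])<12)&(abs(q[:,1])<60)),('jar',(abs(q[:,2]-145)<6)&(q[:,0]<-8)&(q[:,0]>-90)&(q[:,1]<-55)&(q[:,1]>-110))):
        print(nm,m.sum(),[np.round(t,1) for t in cv2.minAreaRect(q[m][:,:2].astype(np.float32))])
E
```

```text
9.9 [-71.3  12.4 219.3] [ 0.14  0.47 -0.71]
wrist tub_center [([-54.9, 175.4, 0.8], 0.35)]
wrist flap_edge [([-0.6, -57.5, 114.6], 0.89)]
scene tub_center [([41.3, 1.7, 27.7], 0.67)]
scene flap_edge [([-3.8, -56.0, 117.7], 0.82)]
wrist cutter [([-36.9, 80.9, 96.1], 0.84), ([-0.1, -1.4, 94.6], 0.33)]
scene jar [([-59.8, -77.8, 95.4], 0.66), ([-1.6, 1.7, 95.3], 0.53)]
scene cutter [([-36.6, 77.0, 93.4], 0.58), ([-53.5, 178.8, 2.1], 0.33)]
wrist flap_edge [([2.0, -57.0, 115.9], 0.78)]
flap 69 [array([-1.2,  1.7]), array([  5.4, 116.1]), np.float64(0.1)]
jar 132 [array([-41.5, -87.1]), array([29.8, 63.2]), np.float64(68.4)]
```

View pics/w8.png

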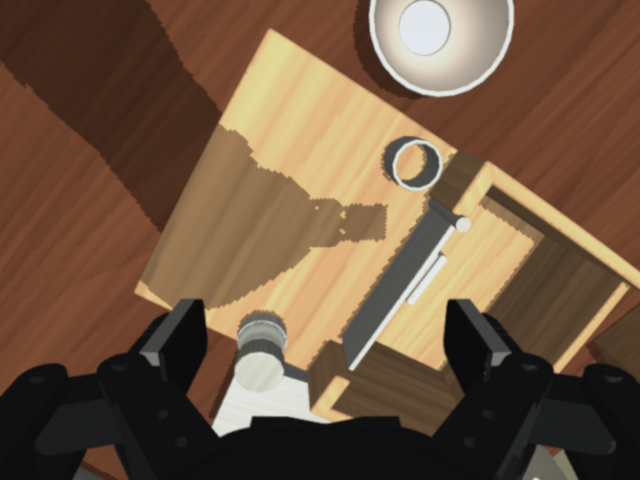

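View pics/c8.png

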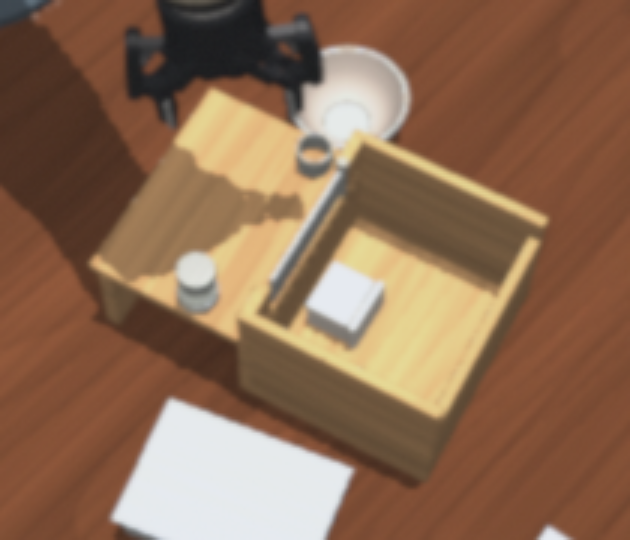

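The tub lies in the box at (345,300) in the crop, the flap is shut, the jar and cutter haven't moved, and the arm is clear. I'm handing in.

```bash
python3 -c "
from bench import arm
print(arm.hand_in())"
```

```text
the job is handed in; nothing more can be done
None
```

The tub is in the clearing box and the flap is shut; I handed the job in at about 10 s on the robot's clock. One finger pushed the flap open near its hinge, to about 45° before the other finger reached the tub, 70° as the tub neared the gate and 83° at the end. The other finger pushed the tub over the shelf's edge. I then backed the gripper out along the same line so the flap closed behind it, and lifted clear.

**Last checks:**
- **Tub:** it lies on its side on the box floor at about (40, 2, 27) mm in the box's frame. I never saw it near the flap, but I only had pictures between moves, not a continuous view.
- **Flap:** the depth fit and the spotted free edge both show it shut.
- **Forces:** the outside force on the tool read at most about 6 N, at the end of each move. It was about zero after backing out.
- **Cutter and jar:** in the pictures both stand where they were, and the cutter's spotted position agrees with the start to within about 6 mm. My last depth fit for the jar came out wrong: its (-42, -87) mm and 63 mm length can't be a 34 mm jar, probably because the box's cheek got included. The spotted position, (-60, -78) mm, agrees with the first fit of (-55, -83) mm to about 7 mm.
- **Other bystanders:** I did not measure the bowl, pan, mug, cake or loaf. The arm never went near the last three.
- **Tub in the wrist view:** after the lift, the network's only tub report there was a low-confidence false one beside the box, at the bowl. The scene camera shows the tub in the box.

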